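# Set out the stirring station for a blank run

### The job

Set up the bench for the blank run in working order: stand the glass beaker in the middle of the stirrer's plate and put its white cover on, properly seated; stand the wash bottle midway between the stirrer and the pump, in line with them; and stand the sample jar on the stirrer's other side, in the same line and as far from the stirrer as the wash bottle. Keep everything upright and set it down without dropping it, and leave the amber bottle, the timer and the scoop where they lie.

Things in the scene. Friction and masses are not known exactly. Their poses are not given: they have to be found in the camera images.
- stirrer: Magnetic stirrer, fixed: white housing 126 (x) x 124 (y) mm, grey front panel and black knob reaching 102 mm from the centre to -x. Round steel plate on top, 114 mm diameter, its flat top 50 mm above the bench. Origin: on the bench below the plate's centre; z up. The pump's centre lies 280 mm away along this y axis, on the +y or -y side; midway is 140 mm from each.
- pump: Peristaltic pump, fixed: grey case, round black roller head on its -x face, dark keypad on top; 104 mm wide (y), 110 mm high, from -80 to +80 mm in x. Origin: on the bench below its centre; z up. Axes parallel to the stirrer's.
- beaker: Open clear glass beaker, 60 mm outside diameter, 80 mm high, wall 2.5 mm (mouth 55 mm), small pouring lip at +x; a white stir bar lies inside, part of it. About 90 g. Origin: centre of the underside; z up.
- cover: White plastic beaker cover: plate 68 mm diameter, 5 mm thick; plug below it 44 mm diameter, 8 mm deep, fits loosely in the beaker's mouth; round knob on top 18 mm diameter, 22 mm high; 35 mm in all. Lies on its plug, knob up. About 60 g. Origin: centre of the plug's underside; z up. Seated, the plate rests on the beaker's rim and the origin is 72 mm above the beaker's.
- wash_bottle: Wash bottle: white body 60 mm diameter to 98 mm height, shoulder to 117, grey ribbed cap 36 mm diameter from 118 to 150, thin rigid white spout rising to 180 and bent over to +x, tip 60 mm off the axis at 158 height. With the grip across the cap along y, the spout passes between the fingers. About 260 g. Origin: centre of the underside; z up, x towards the spout tip.
- jar: Sample jar: squat white plastic jar with a blank paper label, 56 mm diameter to 56 mm height, wide ribbed white screw cap 52 mm diameter from 64 to 82 mm height. Closed. About 200 g. Origin: centre of the underside; z up.
- amber_bottle: Bystander: small brown glass bottle with a black cap, 44 mm diameter, 99 mm high. Origin: centre of the underside.
- timer: Bystander: grey bench timer lying flat, 62 x 70 x 18 mm. Origin: centre of the underside.
- scoop: Bystander: steel weighing scoop lying flat, 165 mm long along its x, 28 mm wide, 10 mm high. Origin: on the bench under its middle.
Mind the look-alikes: they are no part of the job. What is shaped like the beaker but pink is not meant.

How it is judged (in metres and radians):
At the end, for the whole second after the job is handed in: Beaker within 12 mm of the plate's centre, cover seated level on it; wash bottle 125-155 mm from stirrer and pump centres, jar 125-155 mm from the stirrer on the side away from the pump, both on the bench within 15 mm of the line; all upright and at rest (height (world z) of beaker between 0.046 and 0.054 m and horizontal distance between beaker and stirrer below 0.012 m and z of cover in the frame of beaker between 0.068 and 0.076 m and horizontal distance between cover and beaker below 0.009 m and height (world z) of each of wash_bottle, jar below 0.006 m and x of wash_bottle in the frame of stirrer between -0.015 and 0.015 m and horizontal distance between wash_bottle and stirrer between 0.125 and 0.155 m and horizontal distance between wash_bottle and pump between 0.125 and 0.155 m and x of jar in the frame of stirrer between -0.015 and 0.015 m and horizontal distance between jar and stirrer between 0.125 and 0.155 m and horizontal distance between jar and pump above 0.4 m and angle between each of beaker, cover, wash_bottle, jar's own z axis and vertical below 0.08 rad and linear speed of each of beaker, cover, wash_bottle, jar below 0.02 m/s); the robot touches nothing.
It fails at once if a bystander (amber bottle, timer, scoop) is moved by more than 20 mm (distance of any of amber_bottle, timer, scoop from where it was at the start of the episode above 0.02 m).
It fails at once if beaker, cover, wash bottle or jar is tipped by more than 30 degrees (angle between any of beaker, cover, wash_bottle, jar's own z axis and vertical above 0.52 rad).
It fails at once if beaker, cover, wash bottle or jar is dropped (falls freely at more than 0.6 m/s, about 2 cm) ((contact force between beaker and anything else below 0.01 N and linear speed of beaker above 0.6 m/s) or (contact force between cover and anything else below 0.01 N and linear speed of cover above 0.6 m/s) or (contact force between wash_bottle and anything else below 0.01 N and linear speed of wash_bottle above 0.6 m/s) or (contact force between jar and anything else below 0.01 N and linear speed of jar above 0.6 m/s)).
It also fails if it takes over 128 s, if anything falls off the work surface, if the arm or the gripper's body presses on something with over 40 N, if the wrist force passes 120 N, or if a joint passes its speed limit or range.

### The arm

A 6-joint arm with a two-finger parallel gripper is mounted at the origin on the work surface. World frame = base frame: x ahead of the robot, y to its left, z up, the work surface at z = 0. Lengths are in mm, angles in rad, forces in N, time in s.
With the tool pointing down it reaches from about 350 to 975 mm from the base axis. Payload 7.1 kg.
Tool frame: the origin (TCP) lies midway between the tips of the shut fingers; the grasp point (between the pads) lies 19 mm behind it (ctrl.grip_depth is the distance from the TCP to the grasp point, in mm); z points along the fingers, y is the line along which they close (so a half turn about z gives the same grasp; the last joint's range is limited). The gripper opens to 88 mm and grips with 3 to 60 N. Pads are 20 mm wide; open, the fingers measure 115 mm over their backs; the gripper's body (75 mm by 178 mm) begins 61 mm behind the grasp point.
Start: joints at [-1.355, 0.423, 1.63, -0, 1.089, -0.019], TCP at [145.425, -607.829, 222.675] pointing down, gripper open.
Joint ranges: [-3, 3], [-0.9, 2.11], [0.09, 2.58], [-1.31, 4.45], [0.11, 2.69], [-2.54, 2.54]. Speed limits (rad/s): [2.39, 2.39, 3.01, 3.14, 3.14, 3.14].

### API

Orientations are given as a rotation vector (axis times angle).
In Python, from workcell import get_obs, vision, ctrl gives the robot as it stands.
- The arm moves only by the tool step_arm, never from a script. Its argument "plan" is a list of rows, each a list of 7 numbers: the opening, from -1 (shut) to 1 (fully open), then the shift along the tool's x, y, z as a fraction of full scale, then the turn, a rotation vector about the tool's x, y, z as a fraction of full scale. In form: [[fingers, dx, dy, dz, wx, wy, wz], ...]. A call has 1 to 20 rows; each row shifts and turns the commanded pose from where the row before left it, along the tool's axes as they then stand; what a row does not reach is not made up. Full scale, the value 1, is 50 mm for a shift and 0.12 rad for a turn. A row lasts 1/8 s, in which the tool goes at most 62.5 mm and 10.7 degrees, less where a joint would pass 70% of its speed; a pose out of reach is approached as far as the arm can. A call with a number of a shift or a turn outside -1 to 1 is refused whole. A call with a gripper value outside its range is refused whole. The fingers move at their own pace and stop on an object; the grip force is fixed at half the most. Time passes only in rows, so rows that do not move let the fingers close. It gives the time, the measured TCP pose, the force, the opening and the grip force at its end, in the units of the state.
- get_obs(): the state, without advancing time (a new reading comes with each control period).
- vision.get_image(name): name is "scene" or "top" or "wrist"; returns a dict with "pixels" (480x640x3 uint8, red, green, blue), "depth" (480x640 float32, mm along the optical axis (not along the pixel's ray), 0 where there is no reading), "fx", "fy", "cx", "cy" (pixels), "k1" (the pictures are not rectified: a ray, as slopes to the right and down, at radius r is drawn at 1 + k1 r^2 times it, then the intrinsics apply), "T" (4x4, takes a point from camera to world coordinates); the wrist camera has in their place "T_tool_cam" (4x4, takes a point from camera to tool coordinates, whose origin is the TCP and whose axes are the flange's). Camera axes: x right, y down, z forward; pixel columns grow to the right and rows downward; lengths in mm; the calibration is good to about 2 mm. A picture is of the moment at which its call begins: read the wrist's pose just before it.
- ctrl.close_job(): hands the job in; it is judged then, once.
The state is a dict: "t": time; "qpos": joint angles; "qvel": joint speeds; "joint_torque": joint torques, N m; "ee_pos": TCP position; "orientation": TCP orientation; "ft_force": force on the tool from outside, world axes, zero at the start; "moment": the same for the moment, N m; "width": finger opening in mm; "grasp_force": force on a finger pad.
Only numpy, scipy, OpenCV 4.12 (cv2) and the standard library are available. Lean on these libraries where they do the work, as an engineer would, in place of code of your own. Each camera call takes 0.05 s, during which the arm holds its last target. There are 200 camera calls.

## Working session

There is one attempt and no reset: what is moved stays moved. The work goes in short steps, Python scripts to look and compute and a tool call to move; the robot and the scene stay as the last step left them, time stands still between calls to the robot, and variables do not carry over. Pictures are saved under pics/ and viewed, at most 14 in all, crops included, and the job is handed in when it is done.

Besides the shell and the picture viewer there is one more tool, called by a JSON object that holds its "name" and its "arguments". step_arm: Moves the arm, as the interface text tells. Its arguments: {"type":"object","properties":{"plan":{"type":"array","items":{"type":"array","items":{"type":"number","minimum":-1,"maximum":1}}}},"required":["plan"]}

```bash
ls; mkdir -p pics; cat > h.py <<'E'
import numpy as np, cv2
from scipy.spatial.transform import Rotation as R
from workcell import get_obs, vision, ctrl
def grab(n):
    o=get_obs(); im=vision.get_image(n)
    if 'T' not in im:
        T=np.eye(4); T[:3,:3]=R.from_rotvec(o['orientation']).as_matrix(); T[:3,3]=o['ee_pos']
        im['T']=T@np.array(im['T_tool_cam'])
    return im
def save(im,f): cv2.imwrite('pics/'+f,im['pixels'][:,:,::-1])
def ray(im,u,v):
    K=np.array([[im['fx'],0,im['cx']],[0,im['fy'],im['cy']],[0,0,1.]])
    p=cv2.undistortPoints(np.array([[[u,v]]],float),K,np.array([im['k1'],0,0,0.]))[0,0]
    d=np.array([p[0],p[1],1.]); T=np.array(im['T']); return T[:3,3],T[:3,:3]@d
def atz(im,u,v,z):
    c,d=ray(im,u,v); return c+d*(z-c[2])/d[2]
def atd(im,u,v):
    c,d=ray(im,u,v); return c+d*float(im['depth'][int(v),int(u)])
def tri(*obs):
    A=np.zeros((3,3));b=np.zeros(3)
    for im,u,v in obs:
        c,d=ray(im,u,v); d=d/np.linalg.norm(d); P=np.eye(3)-np.outer(d,d); A+=P;b+=P@c
    return np.linalg.solve(A,b)
def cloud(im):
    v,u=np.mgrid[0:480,0:640]
    K=np.array([[im['fx'],0,im['cx']],[0,im['fy'],im['cy']],[0,0,1.]])
    p=cv2.undistortPoints(np.stack([u,v],-1).reshape(-1,1,2).astype(float),K,np.array([im['k1'],0,0,0.]))[:,0]
    d=np.c_[p,np.ones(len(p))]*im['depth'].reshape(-1,1); T=np.array(im['T'])
    return (d@T[:3,:3].T+T[:3,3]).reshape(480,640,3)
E
python3 - <<'E'
from h import *
import pickle
for n in('scene','top'):
    im=grab(n); save(im,n+'.png'); pickle.dump(im,open(n+'.pkl','wb')); print(n,np.round(im['T'],3).tolist(),im['fx'],im['k1'])
E
```

```text
pics
scene [[0.372, 0.553, -0.746, 1507.613], [0.928, -0.224, 0.298, -389.179], [-0.002, -0.803, -0.596, 842.574], [0.0, 0.0, 0.0, 1.0]] 485.9636740812854 -0.05909945838151089
top [[-0.002, -0.997, 0.074, 448.16], [-1.0, 0.001, -0.007, -8.776], [0.007, -0.074, -0.997, 1212.471], [0.0, 0.0, 0.0, 1.0]] 492.0739737044494 0.0007520108074186169
```

View pics/top.png

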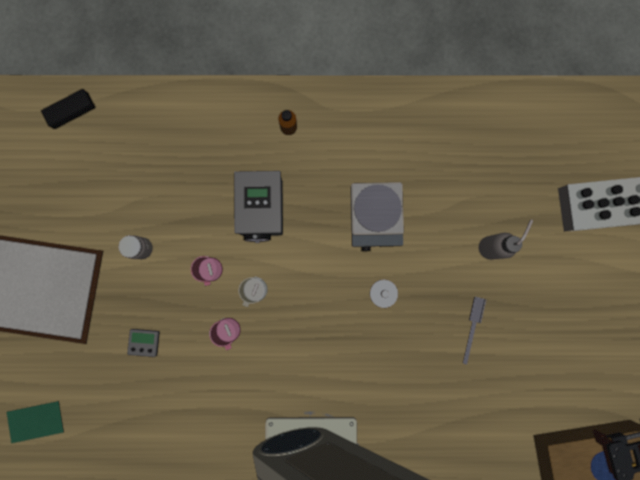

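View pics/scene.png

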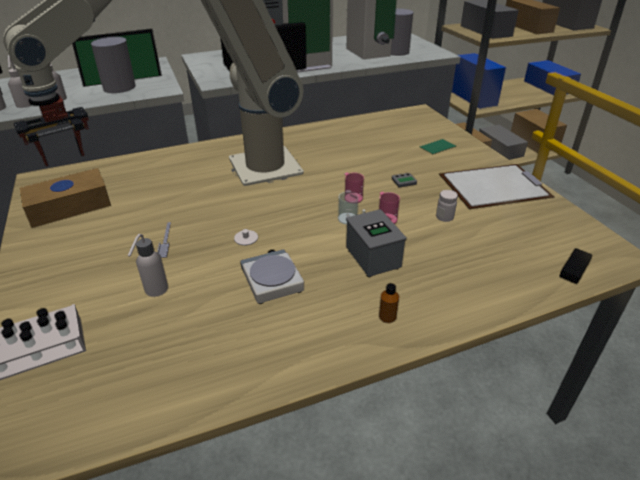

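Top view: stirrer plate at (377,208), pump (258,203) on its +y side, clear beaker (254,290), pink decoys (208,268) and (227,331), cover (384,294), wash-bottle cap (513,243), jar (130,246), timer (143,343), scoop (474,330), amber bottle (287,120). The scene view agrees. Next I'll measure from enlarged crops and depth.

```bash
python3 - <<'E'
from h import *
import pickle
t=pickle.load(open('top.pkl','rb')); s=pickle.load(open('scene.pkl','rb'))
def crop(im,u,v,w,h,k): return cv2.resize(im['pixels'][v:v+h,u:u+w,::-1],None,fx=k,fy=k,interpolation=cv2.INTER_CUBIC)
a=np.vstack([np.hstack([crop(t,345,170,80,60,5),crop(t,220,160,80,60,5)]),np.hstack([crop(t,220,260,80,60,5),crop(t,470,210,80,60,5)])])
cv2.imwrite('pics/c1.png',a)
b=np.vstack([np.hstack([crop(s,235,245,80,60,5),crop(s,340,170,80,60,5)]),np.hstack([crop(s,415,175,80,60,5),crop(s,120,220,80,60,5)])])
cv2.imwrite('pics/c2.png',b)
for nm,im in(('t',t),('s',s)):
    C=cloud(im)
    print(nm)
    for n,(x,y,r,z0,z1) in dict(plate=(640,-140,90,44,56),pump=(650,140,100,104,116),beaker=(440,140,60,70,90),coverplate=(440,-150,60,9,18),knob=(440,-150,60,30,40),washcap=(560,-420,90,130,155),wash=(560,-420,90,30,95),jar=(550,430,80,74,90),jarb=(550,430,80,10,54)).items():
        m=(abs(C[...,0]-x)<r)&(abs(C[...,1]-y)<r)&(C[...,2]>z0)&(C[...,2]<z1)
        if m.any():
            p=C[m]; print(n,len(p),'med',np.median(p,0).round(1),'mid',((p.min(0)+p.max(0))/2).round(1),'ext',np.ptp(p,axis=0).round(0))
for n,u,v in(('plate',377,208),('cover',384,294),('cap',513,243),('jar',130,246),('beak',254,290),('pump',258,176),('bench',400,380)): print(n,atd(t,u,v).round(1))
E
```

```text
t
plate 1952 med [ 607.7 -159.9   50.7] mid [ 610.  -160.2   50. ] ext [119. 119.  12.]
pump 2737 med [616.1 118.6 109.2] mid [617.9 119.3 110. ] ext [136. 105.  12.]
beaker 129 med [406.  145.2  80.8] mid [411.8 135.4  78.5] ext [61. 58. 16.]
coverplate 473 med [ 407.8 -175.1   13.8] mid [ 436.9 -153.6   13.5] ext [112. 111.   9.]
knob 42 med [ 403.8 -176.4   36.2] mid [ 403.7 -177.4   35. ] ext [14. 17.  9.]
washcap 248 med [ 513.1 -436.4  150.1] mid [ 515.2 -441.6  142.4] ext [37. 36. 25.]
wash 239 med [ 510.8 -416.7   64.3] mid [ 514.5 -427.2   62.8] ext [58. 32. 64.]
jar 400 med [514.  414.1  82.3] mid [514.2 414.9  81.4] ext [51. 52. 14.]
jarb 146 med [511.8 390.7  34.1] mid [514.1 446.8  32. ] ext [ 53. 124.  44.]
s
plate 1225 med [ 616.  -160.7   50.8] mid [ 613.7 -159.3   49.9] ext [123. 120.  12.]
pump 1334 med [626.  117.2 109.5] mid [619.8 120.7 109.4] ext [140. 108.  11.]
beaker 152 med [416.5 138.7  77. ] mid [414.9 136.1  76.8] ext [68. 59. 14.]
coverplate 224 med [ 412.8 -179.6   14. ] mid [ 410.7 -176.1   13.5] ext [61. 66.  8.]
knob 30 med [ 408.4 -176.4   35.2] mid [ 405.9 -176.1   34.5] ext [19. 18.  9.]
washcap 220 med [ 527.  -441.1  148.2] mid [ 520.1 -441.7  142.5] ext [38. 38. 24.]
wash 537 med [ 541.5 -440.3   63.2] mid [ 531.2 -441.7   62.5] ext [36. 62. 65.]
jar 169 med [522.7 411.5  83.4] mid [518.8 415.6  80.7] ext [52. 55. 13.]
jarb 240 med [537.  399.4  32.4] mid [522.6 409.1  32. ] ext [53. 57. 44.]
plate [ 607.4 -159.5   54.3]
cover [ 403.9 -175.9   39.1]
cap [ 517.3 -440.4  152.7]
jar [516.  410.7  86.6]
beak [413.2 135.5  14. ]
pump [674.1 117.5 104.8]
bench [ 195.9 -217.2    3.4]
```

View pics/c1.png

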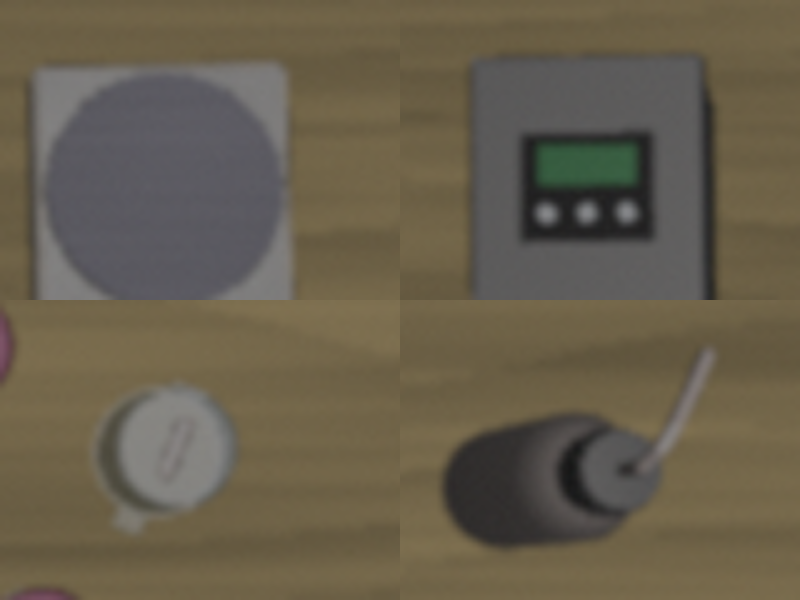

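View pics/c2.png

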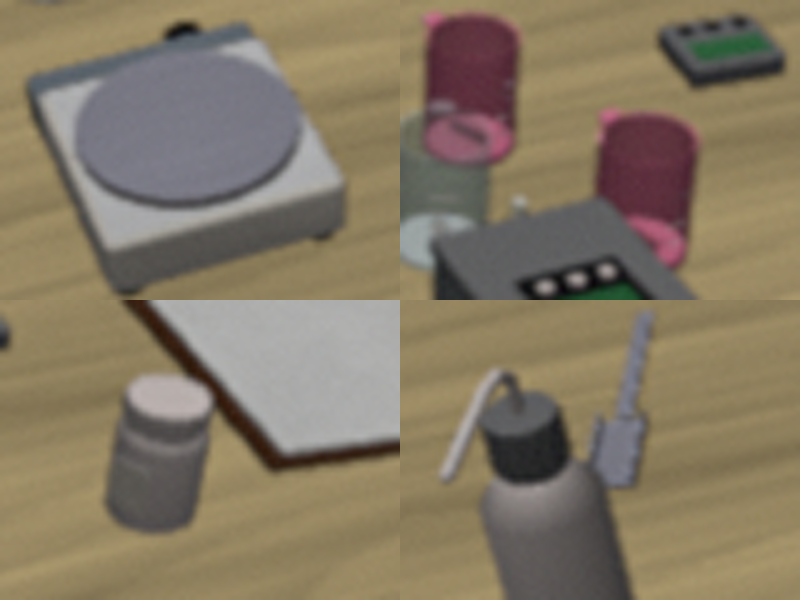

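Crops: plate centre is about (378,208), its housing edges are turned about +0.022 rad, and the spout points +x/−y from the cap at (514,243). The clear beaker's lip faces lower left, the jar cap is round, and all measured heights match the text. Now a move helper and the tool state.

```bash
cat >> h.py <<'E'
def to(pos,yaw=None,n=True):
    "rows-units needed from the present pose to TCP pos, tool down, finger line (tool y) at angle yaw (mod pi)"
    o=get_obs(); M=R.from_rotvec(o['orientation']).as_matrix()
    d=M.T@(np.array(pos)-o['ee_pos'])
    x,y=M[:,0],M[:,1]; ya=np.arctan2(y[1],y[0])
    if yaw is None: yaw=ya
    dy=(yaw-ya+np.pi/2)%np.pi-np.pi/2
    # target rotation: z down, y at ya+dy
    yy=np.array([np.cos(ya+dy),np.sin(ya+dy),0]); zz=np.array([0,0,-1.]); xx=np.cross(yy,zz)
    w=R.from_matrix(M.T@np.c_[xx,yy,zz]).as_rotvec()
    print('shift units',(d/50).round(2),'turn units',(w/.12).round(2),'yaw now',round(ya,3))
def st():
    o=get_obs(); print({k:np.round(o[k],3).tolist() for k in('t','qpos','ee_pos','orientation','ft_force','width','grasp_force')})
E
python3 - <<'E'
from h import *
import pickle
st()
im=grab('wrist'); print(np.round(im['T_tool_cam'],3).tolist(),im['fx'],im['fy'],im['cx'],im['cy'],im['k1'])
o=get_obs();print(R.from_rotvec(o['orientation']).as_matrix().round(3).tolist())
t=pickle.load(open('top.pkl','rb')); s=pickle.load(open('scene.pkl','rb'))
# spout: cap centre / tip
print('cap',tri((t,514.2,243),(s,120+124/5,220+112/5)),'tip',tri((t,470+242/5,210+48/5),(s,120+45/5,220+178/5)))
print('tip@158',atz(t,470+309/5,210+48/5,158),atz(s,129,255,158), 'cap150',atz(t,470+(620-400)/5,210+(472-300)/5,150),atz(s,144.6,243.5,150))
# plate by blob
for im,nm in((t,'t'),(s,'s')):
    C=cloud(im); m=((abs(C[...,0]-610)<90)&(abs(C[...,1]+160)<90)&(C[...,2]>42)&(C[...,2]<62))
    px=im['pixels'].astype(int); 
    m&=(px[...,2]-px[...,0]>3)
    m=cv2.morphologyEx(m.astype(np.uint8),cv2.MORPH_OPEN,np.ones((3,3)))
    c=max(cv2.findContours(m,0,1)[0],key=cv2.contourArea); e=cv2.fitEllipse(c); print(nm,e)
    P=np.array([atz(im,*q[0],50) for q in c]); (cx,cy),r=cv2.minEnclosingCircle(P[:,:2].astype(np.float32)); print(cx,cy,r)
E
```

```text
{'t': 0.1, 'qpos': [-1.355, 0.424, 1.631, -0.0, 1.089, -0.019], 'ee_pos': [145.301, -607.371, 221.982], 'orientation': [-3.119, -0.368, 0.0], 'ft_force': [-0.347, 0.141, 0.428], 'width': 87.773, 'grasp_force': 0.0}
[[0.0, -0.97, -0.242, 65.921], [1.0, 0.0, -0.001, 1.005], [0.001, -0.242, 0.97, -162.304], [0.0, 0.0, 0.0, 1.0]] 422.38332515083505 422.38332515083505 321.6141488374904 236.26168673230413 -0.07401058848412732
[[0.973, 0.233, -0.0], [0.233, -0.973, 0.001], [0.0, -0.001, -1.0]]
cap [ 517.94124991 -441.10545436  150.75716031] tip [ 566.73418766 -466.37640091  152.04361058]
tip@158 [ 567.6281947  -480.57397803  158.        ] [ 564.82805714 -476.55747121  158.        ] cap150 [ 514.4800995  -443.59552123  150.        ] [ 522.91313242 -439.63475069  150.        ]
t ((377.55767822265625, 207.59539794921875), (44.90169143676758, 45.33643341064453), 123.115966796875)
609.6267700195312 -161.2981719970703 55.440006256103516
s ((271.94549560546875, 269.6953125), (29.142850875854492, 44.494510650634766), 84.5911636352539)
609.4144287109375 -159.74021911621094 57.723907470703125
```

Plate centre (609.5,−160.5) in both views. Wash cap (517.5,−441,150), spout angle −0.66. Targets: wash bottle (606.5,−20.5), jar (612.5,−300.5). First I'll move above the wash bottle.

```bash
python3 -c "
from h import *
to((517.5,-441,240),0.909)"
```

```text
shift units [ 8.01 -1.51 -0.36] turn units [-0.01  0.    7.47] yaw now -1.336
```

{"name": "step_arm", "arguments": {"plan": [[1, 0.8, -0.15, -0.04, 0, 0, 0], [1, 0.8, -0.15, -0.04, 0, 0, 0], [1, 0.8, -0.15, -0.04, 0, 0, 0], [1, 0.8, -0.15, -0.04, 0, 0, 0], [1, 0.8, -0.15, -0.04, 0, 0, 0], [1, 0.8, -0.15, -0.04, 0, 0, 0], [1, 0.8, -0.15, -0.04, 0, 0, 0], [1, 0.8, -0.15, -0.04, 0, 0, 0], [1, 0.8, -0.15, -0.04, 0, 0, 0], [1, 0.8, -0.15, 0, 0, 0, 0], [1, 0, 0, 0, 0, 0, 0.93], [1, 0, 0, 0, 0, 0, 0.93], [1, 0, 0, 0, 0, 0, 0.93], [1, 0, 0, 0, 0, 0, 0.93], [1, 0, 0, 0, 0, 0, 0.93], [1, 0, 0, 0, 0, 0, 0.93], [1, 0, 0, 0, 0, 0, 0.93], [1, 0, 0, 0, 0, 0, 0.93], [1, 0, 0, 0, 0, 0, 0]]}}

```text
t: 2.52
ee_pos: [516.9, -441.7, 240.3]
orientation: [-2.973, 1.013, 0.001]
ft_force: [-0.5, 1.5, -0.4]
width: 88.1
grasp_force: 0.0
```

```bash
python3 - <<'E'
from h import *
st(); to((517.5,-441,116),0.909)
im=grab('wrist'); save(im,'w1.png')
C=cloud(im); m=(abs(C[...,0]-520)<60)&(abs(C[...,1]+440)<60)&(C[...,2]>125)&(C[...,2]<156); p=C[m]; print(len(p),((p.min(0)+p.max(0))/2).round(1),np.ptp(p,axis=0).round())
E
```

```text
{'t': 2.525, 'qpos': [-0.725, 0.487, 1.484, 0.0, 1.172, 1.503], 'ee_pos': [516.852, -441.688, 240.285], 'orientation': [-2.973, 1.013, 0.001], 'ft_force': [-0.503, 1.51, -0.399], 'width': 88.123, 'grasp_force': 0.0}
shift units [ 0.   -0.02  2.49] turn units [-0.    0.01  0.04] yaw now -2.228
2303 [ 516.3 -442.6  138.6] [37. 37. 27.]
```

View pics/w1.png

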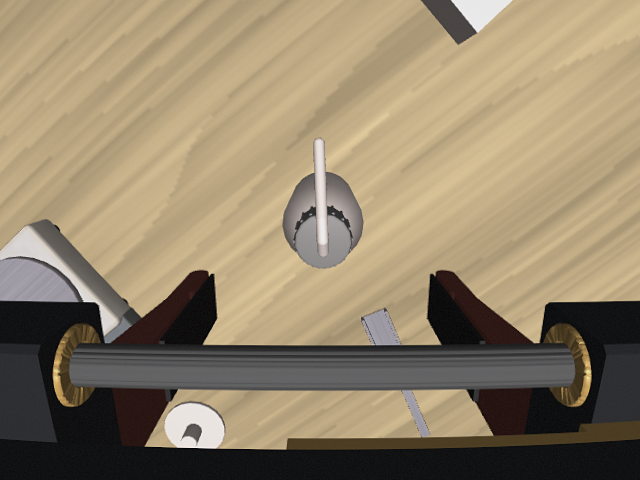

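The cap is at (322,240) with the spout straight up between the fingers, aligned. The wrist measurement (516.3,−442.6) agrees. Descending and gripping.

{"name": "step_arm", "arguments": {"plan": [[1, 0, 0, 0.7, 0, 0, 0], [1, 0, 0, 0.7, 0, 0, 0], [1, 0, 0, 0.6, 0, 0, 0], [1, 0, 0, 0.3, 0, 0, 0], [1, 0, 0, 0.15, 0, 0, 0], [1, 0, 0, 0, 0, 0, 0], [-1, 0, 0, 0, 0, 0, 0], [-1, 0, 0, 0, 0, 0, 0], [-1, 0, 0, 0, 0, 0, 0], [-1, 0, 0, 0, 0, 0, 0], [-1, 0, 0, 0, 0, 0, 0], [-1, 0, 0, 0, 0, 0, 0], [-1, 0, 0, -0.1, 0, 0, 0], [-1, 0, 0, -0.3, 0, 0, 0], [-1, 0, 0, -0.6, 0, 0, 0], [-1, 0, 0, -0.7, 0, 0, 0]]}}

```text
t: 4.58
ee_pos: [516.8, -441.6, 204.4]
orientation: [-2.973, 1.015, 0.001]
ft_force: [0.4, -1.4, -2.3]
width: 35.4
grasp_force: 30.0
```

```bash
python3 -c "
from h import *
to((606.5,-20.5,200),-0.3)
to((606.5,-20.5,200))"
```

```text
shift units [-3.73 -7.76  0.09] turn units [0.000e+00 1.000e-02 1.011e+01] yaw now -2.229
shift units [-3.73 -7.76  0.09] turn units [-0.    0.01  0.  ] yaw now -2.229
```

{"name": "step_arm", "arguments": {"plan": [[-1, -0.15, -0.3, 0, 0, 0, 0], [-1, -0.28, -0.6, 0, 0, 0, 0], [-1, -0.33, -0.68, 0, 0, 0, 0], [-1, -0.33, -0.68, 0, 0, 0, 0], [-1, -0.33, -0.68, 0, 0, 0, 0], [-1, -0.33, -0.68, 0, 0, 0, 0], [-1, -0.33, -0.68, 0, 0, 0, 0], [-1, -0.33, -0.68, 0, 0, 0, 0], [-1, -0.33, -0.68, 0, 0, 0, 0], [-1, -0.33, -0.68, 0, 0, 0, 0], [-1, -0.33, -0.68, 0, 0, 0, 0], [-1, -0.21, -0.45, 0, 0, 0, 0], [-1, -0.12, -0.29, 0, 0, 0, 0], [-1, 0, 0, 0, 0, 0, -0.7], [-1, 0, 0, 0, 0, 0, -0.9], [-1, 0, 0, 0, 0, 0, -0.9], [-1, 0, 0, 0, 0, 0, -0.9], [-1, 0, 0, 0, 0, 0, -0.9], [-1, 0, 0, 0, 0, 0, -0.8], [-1, 0, 0, 0, 0, 0, 0]]}}

```text
t: 7.08
ee_pos: [606.1, -20.7, 202.5]
orientation: [-3.141, 0.074, 0.002]
ft_force: [0.4, 0.5, -2.0]
width: 35.5
grasp_force: 30.0
```

```bash
python3 - <<'E'
from h import *
st(); to((606.5,-20.5,118.5)); to((606.5,-20.5,118.5),1.593)
E
```

```text
{'t': 7.075, 'qpos': [-0.054, 0.42, 1.687, -0.0, 1.036, 1.564], 'ee_pos': [606.073, -20.728, 202.506], 'orientation': [-3.141, 0.074, 0.002], 'ft_force': [0.434, 0.485, -1.952], 'width': 35.496, 'grasp_force': 29.999}
shift units [ 0.01 -0.    1.68] turn units [ 0.    0.01 -0.  ] yaw now -1.618
shift units [ 0.01 -0.    1.68] turn units [-0.    0.01 -0.58] yaw now -1.618
```

{"name": "step_arm", "arguments": {"plan": [[-1, 0, 0, 0.3, 0, 0, 0], [-1, 0, 0, 0.4, 0, 0, 0], [-1, 0, 0, 0.4, 0, 0, 0], [-1, 0, 0, 0.25, 0, 0, 0], [-1, 0, 0, 0.15, 0, 0, 0], [-1, 0, 0, 0.1, 0, 0, 0], [-1, 0, 0, 0.04, 0, 0, 0], [-1, 0, 0, 0.03, 0, 0, 0], [-1, 0, 0, 0, 0, 0, 0]]}}

```text
t: 8.2
ee_pos: [606.9, -20.8, 120.0]
orientation: [3.141, -0.072, 0.001]
ft_force: [0.2, -0.1, -2.2]
width: 35.7
grasp_force: 30.0
```

{"name": "step_arm", "arguments": {"plan": [[-1, 0, 0, 0.03, 0, 0, 0], [-1, 0, 0, 0, 0, 0, 0], [-1, 0, 0, 0.02, 0, 0, 0], [-1, 0, 0, 0, 0, 0, 0]]}}

```text
t: 8.7
ee_pos: [607.1, -20.9, 118.1]
orientation: [3.141, -0.072, 0.001]
ft_force: [-1.6, 0.3, 4.7]
width: 35.9
grasp_force: 30.0
```

The weight is on the bench (force reading changed by 7 N). Release and rise.

{"name": "step_arm", "arguments": {"plan": [[0.2, 0, 0, 0, 0, 0, 0], [1, 0, 0, 0, 0, 0, 0], [1, 0, 0, 0, 0, 0, 0], [1, 0, 0, -0.1, 0, 0, 0], [1, 0, 0, -0.4, 0, 0, 0], [1, 0, 0, -0.8, 0, 0, 0], [1, 0, 0, -0.8, 0, 0, 0], [1, 0, 0, -0.4, 0, 0, 0]]}}

```text
t: 9.7
ee_pos: [608.0, -20.8, 246.4]
orientation: [3.141, -0.072, 0.008]
ft_force: [-0.6, 0.4, -0.1]
width: 88.0
grasp_force: 0.0
```

```bash
python3 - <<'E'
from h import *
st(); to((412,136,250),0.3); to((412,136,250))
E
```

```text
{'t': 9.7, 'qpos': [-0.054, 0.371, 1.651, -0.0, 1.115, 1.563], 'ee_pos': [608.002, -20.822, 246.414], 'orientation': [3.141, -0.072, 0.008], 'ft_force': [-0.589, 0.419, -0.088], 'width': 87.957, 'grasp_force': 0.0}
shift units [-4.06 -2.95 -0.09] turn units [-0.03 -0.04 10.21] yaw now -1.617
shift units [-4.06 -2.95 -0.09] turn units [ 0.   -0.04  0.  ] yaw now -1.617
```

{"name": "step_arm", "arguments": {"plan": [[1, -0.4, -0.3, 0, 0, 0, -0.8], [1, -0.47, -0.25, 0, 0, 0, 0], [1, -0.56, -0.37, 0, 0, 0, 0], [1, -0.56, -0.37, 0, 0, 0, 0], [1, -0.56, -0.37, 0, 0, 0, 0], [1, -0.56, -0.37, 0, 0, 0, 0], [1, -0.45, -0.3, 0, 0, 0, 0], [1, -0.3, -0.2, 0, 0, 0, 0], [1, 0, 0, 0, 0, 0, 0]]}}

```text
t: 10.82
ee_pos: [408.8, 98.2, 243.0]
orientation: [-3.14, -0.081, -0.002]
ft_force: [0.4, -0.1, -0.4]
width: 87.9
grasp_force: 0.0
```

```bash
python3 - <<'E'
from h import *
st(); to((412,136,250),0.3)
im=grab('wrist'); save(im,'w2.png')
import pickle; pickle.dump(im,open('w2.pkl','wb'))
E
```

```text
{'t': 10.825, 'qpos': [0.208, 0.086, 2.039, -0.0, 1.016, 1.727], 'ee_pos': [408.835, 98.244, 242.986], 'orientation': [-3.14, -0.081, -0.002], 'ft_force': [0.407, -0.132, -0.354], 'width': 87.915, 'grasp_force': 0.0}
shift units [ 0.1  -0.75 -0.14] turn units [-1.000e-02 -1.000e-02  1.102e+01] yaw now -1.519
```

View pics/w2.png

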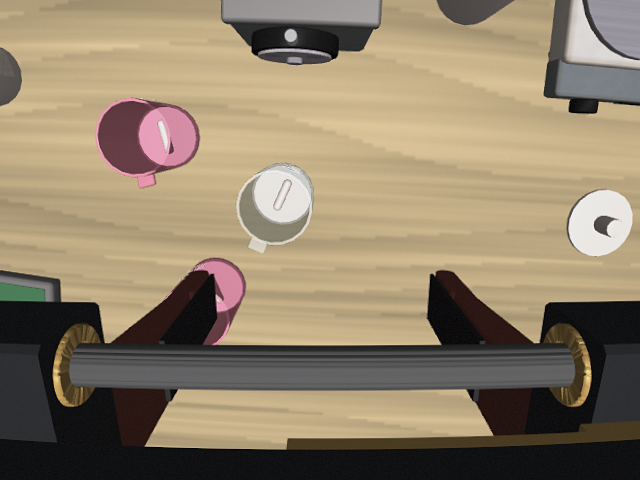

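The clear beaker's rim centre is near (274,207), base disc (281,195), lip (258,245). Pink rims are near (133,138) and (215,292); the cover knob is at (608,227).

```bash
python3 - <<'E'
from h import *
import pickle
im=pickle.load(open('w2.pkl','rb')); t=pickle.load(open('top.pkl','rb')); s=pickle.load(open('scene.pkl','rb'))
print('rim',atz(im,274,207,80),'base',atz(im,282,195,3),'top rim',atz(t,220+165/5,260+(452-300)/5,80))
print('tri rim',tri((im,274,207),(t,253.0,290.4)))
print('lip',atz(im,258,246,79),'pinks',atz(im,133,138,80),atz(im,217,305,80),atz(t,206,268,80),atz(t,226,330,80))
print('knob',atz(im,600,226,20),'cover plate',atz(im,600,222,13))
E
```

```text
rim [415.79064567 135.15979506  80.        ] base [413.91410397 135.96053266   3.        ] top rim [414.21655932 129.84504458  80.        ]
tri rim [413.5077015  134.15206422  65.59434874]
lip [383.27004139 147.33329258  79.        ] pinks [464.0665758  244.84433508  80.        ] [330.7864522  180.78652016  80.        ] [465.5693551  237.97275406  80.        ] [324.74826687 190.48068696  80.        ]
knob [ 403.44490359 -172.16444457   20.        ] cover plate [ 406.13456249 -176.26659647   13.        ]
```

Beaker axis (414,135.5), lip angle 2.77; the present finger line (1.62) clears the lip and the pink beakers. Gripping here with TCP at z=36.

{"name": "step_arm", "arguments": {"plan": [[1, 0.07, -0.37, 0, 0, 0, 0], [1, 0.07, -0.37, 0, 0, 0, 0], [1, 0, 0, 0.5, 0, 0, 0], [1, 0, 0, 0.7, 0, 0, 0], [1, 0, 0, 0.8, 0, 0, 0], [1, 0, 0, 0.8, 0, 0, 0], [1, 0, 0, 0.7, 0, 0, 0], [1, 0, 0, 0.4, 0, 0, 0], [1, 0, 0, 0.2, 0, 0, 0], [1, 0, 0, 0.04, 0, 0, 0], [1, 0, 0, 0, 0, 0, 0], [-1, 0, 0, 0, 0, 0, 0], [-1, 0, 0, 0, 0, 0, 0], [-1, 0, 0, 0, 0, 0, 0], [-1, 0, 0, 0, 0, 0, 0], [-1, 0, 0, 0, 0, 0, 0]]}}

```text
t: 12.88
ee_pos: [414.4, 135.2, 35.5]
orientation: [-3.14, -0.079, -0.001]
ft_force: [-0.3, -0.1, 5.8]
width: 59.8
grasp_force: 30.0
```

```bash
python3 - <<'E'
from h import *
st()
E
```

```text
{'t': 12.875, 'qpos': [0.288, 0.498, 2.139, 0.0, 0.504, 1.809], 'ee_pos': [414.405, 135.231, 35.479], 'orientation': [-3.14, -0.079, -0.001], 'ft_force': [-0.341, -0.073, 5.811], 'width': 59.768, 'grasp_force': 30.001}
```

{"name": "step_arm", "arguments": {"plan": [[-1, 0, 0, -0.2, 0, 0, 0], [-1, 0, 0, -0.6, 0, 0, 0], [-1, 0, 0, -0.8, 0, 0, 0], [-1, 0, 0, -0.8, 0, 0, 0], [-1, 0, 0, -0.6, 0, 0, 0], [-1, 0, 0, -0.3, 0, 0, 0], [-1, -0.02, 0.4, 0, 0, 0, 0], [-1, -0.04, 0.75, 0, 0, 0, 0], [-1, -0.04, 0.8, 0, 0, 0, 0], [-1, -0.04, 0.8, 0, 0, 0, 0], [-1, -0.04, 0.8, 0, 0, 0, 0], [-1, -0.04, 0.8, 0, 0, 0, 0], [-1, 0.3, 0.7, 0, 0, 0, 0], [-1, 0.5, 0.5, 0, 0, 0, 0], [-1, 0.7, 0.3, 0, 0, 0, 0], [-1, 0.7, 0.15, 0, 0, 0, 0], [-1, 0.7, 0.1, 0, 0, 0, 0], [-1, 0.5, 0, 0, 0, 0, 0], [-1, 0.3, 0, 0, 0, 0, 0], [-1, 0, 0, 0, 0, 0, 0]]}}

```text
t: 15.38
ee_pos: [603.3, -160.6, 200.1]
orientation: [-3.14, -0.079, 0.001]
ft_force: [-0.4, -1.0, -1.1]
width: 59.6
grasp_force: 30.0
```

```bash
python3 - <<'E'
from h import *
st(); to((609.5,-160.5,86.5),-1.52)
E
```

```text
{'t': 15.375, 'qpos': [-0.279, 0.448, 1.649, -0.0, 1.046, 1.241], 'ee_pos': [603.332, -160.562, 200.066], 'orientation': [-3.14, -0.079, 0.001], 'ft_force': [-0.428, -1.035, -1.078], 'width': 59.604, 'grasp_force': 30.0}
shift units [0.12 0.01 2.27] turn units [-0.  0. -0.] yaw now -1.52
```

{"name": "step_arm", "arguments": {"plan": [[-1, 0.12, 0, 0.3, 0, 0, 0], [-1, 0, 0, 0.6, 0, 0, 0], [-1, 0, 0, 0.6, 0, 0, 0], [-1, 0, 0, 0.4, 0, 0, 0], [-1, 0, 0, 0.2, 0, 0, 0], [-1, 0, 0, 0.08, 0, 0, 0], [-1, 0, 0, 0.04, 0, 0, 0], [-1, 0, 0, 0.03, 0, 0, 0], [-1, 0, 0, 0, 0, 0, 0]]}}

```text
t: 16.5
ee_pos: [609.5, -160.6, 88.1]
orientation: [3.14, 0.078, 0.001]
ft_force: [-1.0, 0.1, -1.0]
width: 59.7
grasp_force: 30.0
```

{"name": "step_arm", "arguments": {"plan": [[-1, 0, 0, 0.03, 0, 0, 0], [-1, 0, 0, 0, 0, 0, 0], [-1, 0, 0, 0.02, 0, 0, 0], [-1, 0, 0, 0, 0, 0, 0]]}}

```text
t: 17.0
ee_pos: [609.3, -160.5, 85.5]
orientation: [3.141, 0.079, 0.0]
ft_force: [-1.2, 0.4, 4.2]
width: 59.6
grasp_force: 30.0
```

On the plate (contact at 85.5, as predicted). Release, rise and move back to see the beaker from above.

{"name": "step_arm", "arguments": {"plan": [[0.6, 0, 0, 0, 0, 0, 0], [1, 0, 0, 0, 0, 0, 0], [1, 0, 0, 0, 0, 0, 0], [1, 0, 0, -0.1, 0, 0, 0], [1, 0, 0, -0.4, 0, 0, 0], [1, 0, 0, -0.8, 0, 0, 0], [1, 0, 0, -0.9, 0, 0, 0], [1, 0, 0, -0.7, 0, 0, 0], [1, -0.4, 0, -0.3, 0, 0, 0], [1, -0.7, 0, 0, 0, 0, 0], [1, -0.4, 0, 0, 0, 0, 0], [1, 0, 0, 0, 0, 0, 0]]}}

```text
t: 18.5
ee_pos: [533.7, -164.4, 246.8]
orientation: [3.14, 0.077, 0.002]
ft_force: [1.4, 0.1, 0.4]
width: 87.8
grasp_force: 0.0
```

```bash
python3 - <<'E'
from h import *
import pickle
st(); to((405,-176,60),-1.52)
im=grab('wrist'); save(im,'w3.png'); pickle.dump(im,open('w3.pkl','wb'))
t=grab('top'); pickle.dump(t,open('t2.pkl','wb'))
C=cloud(im); m=(abs(C[...,0]-405)<60)&(abs(C[...,1]+176)<60)
for a,b in((8,18),(28,42)):
    p=C[m&(C[...,2]>a)&(C[...,2]<b)]
    if len(p): print(len(p),((p.min(0)+p.max(0))/2).round(1),np.ptp(p,axis=0).round())
E
```

```text
{'t': 18.5, 'qpos': [-0.32, 0.297, 1.758, 0.0, 1.085, 1.201], 'ee_pos': [533.713, -164.356, 246.801], 'orientation': [3.14, 0.077, 0.002], 'ft_force': [1.404, 0.091, 0.387], 'width': 87.814, 'grasp_force': 0.0}
shift units [-2.59  0.1   3.73] turn units [ 0.   -0.01 -0.01] yaw now -1.521
2306 [ 412.  -177.4   13.1] [53. 67. 10.]
271 [ 406.3 -177.3   32.4] [16. 17.  9.]
```

View pics/w3.png

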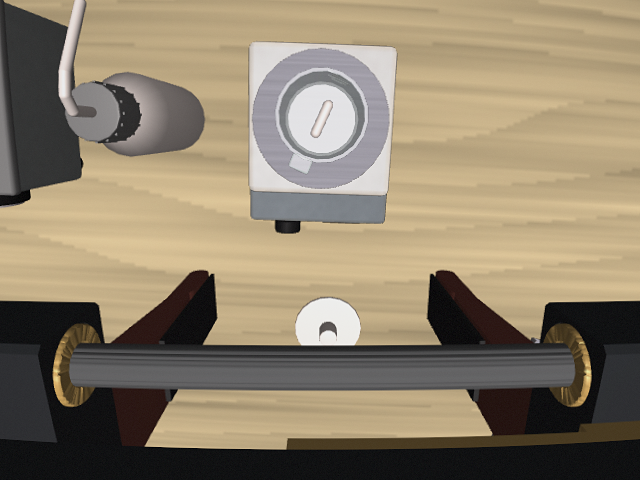

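Beaker on the plate: rim circle centre about (321,114), base (321,119), plate circle (320.5,119). Wash bottle is upright with its cap at (94,112), and the cover is partly visible at (328,327).

```bash
python3 - <<'E'
from h import *
import pickle
im=pickle.load(open('w3.pkl','rb'))
print('rim',atz(im,321,114,130),'plate',atz(im,320.5,119,50),'base',atz(im,321,119,53),'cap',atz(im,94,112,150))
print('plate corners', [atz(im,*p,45).round(1) for p in((251,43),(396,48),(386,194),(250,191))])
print('knob',atz(im,328,333,35))
E
```

```text
rim [ 610.89945472 -160.97387271  130.        ] plate [ 610.12817283 -160.4564205    50.        ] base [ 610.05992234 -160.87772912   53.        ] cap [606.12622082 -23.47846905 150.        ]
plate corners [array([ 668. , -101.2,   45. ]), array([ 669.9, -219. ,   45. ]), array([ 550. , -220.4,   45. ]), array([ 546.8, -102.3,   45. ])]
knob [ 410.62332403 -177.44818098   35.        ]
```

{"name": "step_arm", "arguments": {"plan": [[1, -0.4, 0, 0, 0, 0, 0], [1, -0.6, 0.03, 0, 0, 0, 0], [1, -0.7, 0.03, 0, 0, 0, 0], [1, -0.6, 0.04, 0, 0, 0, 0], [1, -0.28, 0, 0, 0, 0, 0], [1, 0, 0, 0, 0, 0, 0]]}}

```text
t: 19.35
ee_pos: [406.3, -175.9, 245.6]
orientation: [3.14, 0.078, 0.002]
ft_force: [0.6, -0.5, 1.7]
width: 87.8
grasp_force: 0.0
```

```bash
python3 - <<'E'
from h import *
import pickle
st()
im=grab('wrist'); pickle.dump(im,open('w4.pkl','wb'));t=pickle.load(open('t2.pkl','rb'))
def fit(im,z):
    px=im['pixels'].astype(int); C=cloud(im)
    m=((abs(C[...,0]-405)<50)&(abs(C[...,1]+177)<50)&(px.max(-1)-px.min(-1)<25)&(px.min(-1)>90)&(C[...,2]>5)).astype(np.uint8)
    c=max(cv2.findContours(m,0,1)[0],key=cv2.contourArea); e=cv2.fitEllipse(c)
    print(e, atz(im,*e[0],z).round(1))
fit(im,12); fit(t,12)
C=cloud(im); p=C[(abs(C[...,0]-405)<60)&(abs(C[...,1]+176)<60)&(C[...,2]>30)&(C[...,2]<45)];print(((p.min(0)+p.max(0))/2).round(1),np.ptp(p,axis=0).round(1))
to((405,-177,17))
cv2.imwrite('pics/w4c.png',cv2.resize(im['pixels'][140:300,220:420,::-1],None,fx=3,fy=3))
E
```

```text
{'t': 19.35, 'qpos': [-0.436, 0.119, 1.994, 0.0, 1.028, 1.086], 'ee_pos': [406.253, -175.884, 245.579], 'orientation': [3.14, 0.078, 0.002], 'ft_force': [0.55, -0.527, 1.652], 'width': 87.772, 'grasp_force': 0.0}
((295.745849609375, 375.6145324707031), (20.14073944091797, 651.6072998046875), 89.90784454345703) [ 220.4 -158.3   12. ]
((441.6466064453125, 343.6606140136719), (23.42271614074707, 80.7870101928711), 163.9724578857422) [ 283.4 -317.5   12. ]
[ 404.6 -177.5   33.5] [17.7 17.2  6.7]
shift units [-0.04  0.02  4.57] turn units [ 0.   -0.01  0.  ] yaw now -1.521
```

View pics/w4c.png

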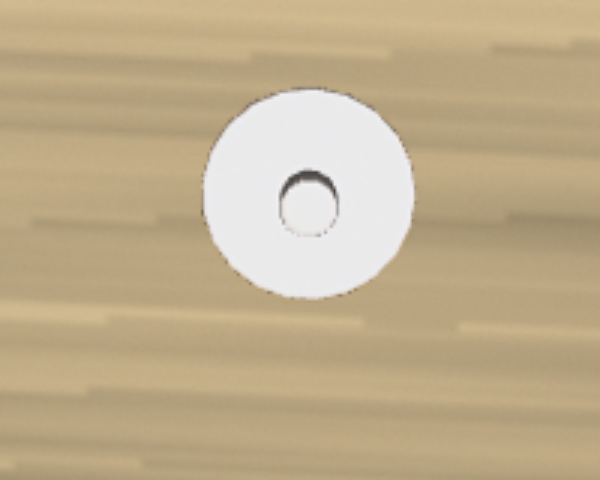

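Cover plate disc centre at pixel (322.8,204.3), knob top at (323,209).

```bash
python3 - <<'E'
from h import *
import pickle
im=pickle.load(open('w4.pkl','rb'))
print(atz(im,322.8,204.3,13),atz(im,323,209,35))
E
```

```text
[ 405.4619826  -177.77955856   13.        ] [ 404.93180057 -177.93836687   35.        ]
```

{"name": "step_arm", "arguments": {"plan": [[1, -0.02, 0.04, 0.4, 0, 0, 0], [1, 0, 0, 0.8, 0, 0, 0], [1, 0, 0, 0.9, 0, 0, 0], [1, 0, 0, 0.9, 0, 0, 0], [1, 0, 0, 0.7, 0, 0, 0], [1, 0, 0, 0.5, 0, 0, 0], [1, 0, 0, 0.3, 0, 0, 0], [1, 0, 0, 0.06, 0, 0, 0], [1, 0, 0, 0, 0, 0, 0], [0.2, 0, 0, 0, 0, 0, 0], [-1, 0, 0, 0, 0, 0, 0], [-1, 0, 0, 0, 0, 0, 0], [-1, 0, 0, 0, 0, 0, 0], [-1, 0, 0, 0, 0, 0, 0], [-1, 0, 0, 0, 0, 0, 0], [-1, 0, 0, 0, 0, 0, 0], [-1, 0, 0, 0, 0, 0, 0], [-1, 0, 0, 0, 0, 0, 0]]}}

```text
t: 21.65
ee_pos: [404.8, -177.7, 17.2]
orientation: [-3.141, -0.078, 0.0]
ft_force: [0.0, 0.0, -0.5]
width: 17.6
grasp_force: 30.0
```

Knob gripped (17.6 mm). Lift and carry over the beaker.

{"name": "step_arm", "arguments": {"plan": [[-1, 0, 0, -0.1, 0, 0, 0], [-1, 0, 0, -0.4, 0, 0, 0], [-1, 0, 0, -0.7, 0, 0, 0], [-1, 0, 0, -0.8, 0, 0, 0], [-1, 0, 0, -0.8, 0, 0, 0], [-1, 0, 0, -0.5, 0, 0, 0], [-1, 0, 0, -0.2, 0, 0, 0], [-1, 0.3, 0, 0, 0, 0, 0], [-1, 0.6, -0.02, 0, 0, 0, 0], [-1, 0.8, -0.03, 0, 0, 0, 0], [-1, 0.8, -0.03, 0, 0, 0, 0], [-1, 0.8, -0.03, 0, 0, 0, 0], [-1, 0.5, -0.02, 0, 0, 0, 0], [-1, 0.31, 0, 0, 0, 0, 0], [-1, 0, 0, 0, 0, 0, 0], [-1, 0, 0, 0, 0, 0, 0]]}}

```text
t: 23.65
ee_pos: [608.7, -160.9, 191.5]
orientation: [-3.14, -0.078, 0.003]
ft_force: [-0.6, -0.3, -0.6]
width: 17.4
grasp_force: 30.0
```

```bash
python3 - <<'E'
from h import *
st(); to((609.9,-160.9,139.2),-1.52)
E
```

```text
{'t': 23.65, 'qpos': [-0.277, 0.466, 1.641, -0.0, 1.036, 1.244], 'ee_pos': [608.739, -160.899, 191.487], 'orientation': [-3.14, -0.078, 0.003], 'ft_force': [-0.577, -0.328, -0.597], 'width': 17.43, 'grasp_force': 30.0}
shift units [0.02 0.   1.05] turn units [-0.    0.01 -0.01] yaw now -1.521
```

{"name": "step_arm", "arguments": {"plan": [[-1, 0.02, 0, 0.3, 0, 0, 0], [-1, 0, 0, 0.25, 0, 0, 0], [-1, 0, 0, 0.15, 0, 0, 0], [-1, 0, 0, 0.1, 0, 0, 0], [-1, 0, 0, 0.1, 0, 0, 0], [-1, 0, 0, 0.05, 0, 0, 0], [-1, 0, 0, 0.03, 0, 0, 0], [-1, 0, 0, 0, 0, 0, 0]]}}

```text
t: 24.65
ee_pos: [610.8, -160.9, 143.3]
orientation: [3.141, 0.079, 0.0]
ft_force: [-0.4, 0.3, -1.0]
width: 17.0
grasp_force: 30.0
```

{"name": "step_arm", "arguments": {"plan": [[-1, 0, 0, 0.04, 0, 0, 0], [-1, 0, 0, 0.03, 0, 0, 0], [-1, 0, 0, 0.02, 0, 0, 0], [-1, 0, 0, 0, 0, 0, 0]]}}

```text
t: 25.15
ee_pos: [610.9, -160.9, 139.2]
orientation: [3.141, 0.079, 0.0]
ft_force: [-0.9, 0.5, 4.5]
width: 17.4
grasp_force: 30.0
```

Seated contact at exactly 139.2. Release, rise and go to the jar.

{"name": "step_arm", "arguments": {"plan": [[-0.2, 0, 0, 0, 0, 0, 0], [0.3, 0, 0, 0, 0, 0, 0], [1, 0, 0, 0, 0, 0, 0], [1, 0, 0, -0.2, 0, 0, 0], [1, 0, 0, -0.5, 0, 0, 0], [1, 0, 0, -0.8, 0, 0, 0], [1, 0, 0, -0.6, 0, 0, 0], [1, 0, -0.4, -0.1, 0, 0, 0], [1, -0.1, -0.8, 0, 0, 0, 0], [1, -0.1, -0.9, 0, 0, 0, 0], [1, -0.1, -0.9, 0, 0, 0, 0], [1, -0.1, -0.9, 0, 0, 0, 0], [1, -0.1, -0.9, 0, 0, 0, 0], [1, -0.1, -0.9, 0, 0, 0, 0], [1, -0.1, -0.9, 0, 0, 0, 0], [1, -0.1, -0.9, 0, 0, 0, 0], [1, -0.1, -0.9, 0, 0, 0, 0], [1, -0.1, -0.9, 0, 0, 0, 0], [1, -0.1, -0.9, 0, 0, 0, 0], [1, -0.13, -0.6, 0, 0, 0, 0]]}}

```text
t: 27.65
ee_pos: [520.2, 377.8, 247.3]
orientation: [3.14, 0.081, -0.003]
ft_force: [0.8, -0.5, -0.2]
width: 87.6
grasp_force: 0.0
```

{"name": "step_arm", "arguments": {"plan": [[1, -0.1, -0.7, 0, 0, 0, 0], [1, 0, 0, 0, 0, 0, 0], [1, 0, 0, 0, 0, 0, 0]]}}

```text
t: 28.02
ee_pos: [514.5, 409.7, 247.7]
orientation: [3.139, 0.08, -0.002]
ft_force: [-0.4, 0.2, 0.1]
width: 87.7
grasp_force: 0.0
```

```bash
python3 - <<'E'
from h import *
st(); to((516,413,250))
im=grab('wrist'); t=grab('top')
C=cloud(im); p=C[(abs(C[...,0]-516)<70)&(abs(C[...,1]-413)<70)&(C[...,2]>74)&(C[...,2]<92)];print(len(p),((p.min(0)+p.max(0))/2).round(1),np.ptp(p,axis=0).round(1),np.median(p,0))
a=np.vstack([cv2.resize(im['pixels'][:,:,::-1],(400,300)),cv2.resize(t['pixels'][165:225,340:420,::-1],(400,300),interpolation=cv2.INTER_CUBIC)])
cv2.imwrite('pics/w5.png',a)
E
```

```text
{'t': 28.025, 'qpos': [0.655, 0.447, 1.53, -0.0, 1.166, 2.175], 'ee_pos': [514.532, 409.745, 247.653], 'orientation': [3.139, 0.08, -0.002], 'ft_force': [-0.358, 0.2, 0.119], 'width': 87.731, 'grasp_force': 0.0}
shift units [ 0.03 -0.06 -0.05] turn units [ 0.01  0.01 -0.  ] yaw now -1.52
3148 [515.8 415.7  79.3] [52.5 51.4 10.5] [516.95432064 415.73694149  82.09486398]
```

View pics/w5.png

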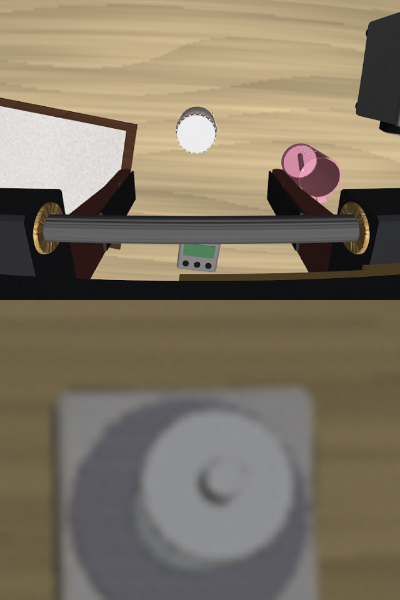

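Jar cap at (196,134) in the upper panel and clear of obstacles. Its measured centre is (516,415), top at 82. The lower panel shows the cover level on the beaker, centred on the plate. Gripping the jar cap.

{"name": "step_arm", "arguments": {"plan": [[1, 0.03, -0.1, 0.3, 0, 0, 0], [1, 0, 0, 0.7, 0, 0, 0], [1, 0, 0, 0.9, 0, 0, 0], [1, 0, 0, 0.8, 0, 0, 0], [1, 0, 0, 0.6, 0, 0, 0], [1, 0, 0, 0.3, 0, 0, 0], [1, 0, 0, 0.15, 0, 0, 0], [1, 0, 0, 0, 0, 0, 0], [-1, 0, 0, 0, 0, 0, 0], [-1, 0, 0, 0, 0, 0, 0], [-1, 0, 0, 0, 0, 0, 0], [-1, 0, 0, 0, 0, 0, 0], [-1, 0, 0, 0, 0, 0, 0], [-1, 0, 0, 0, 0, 0, 0]]}}

```text
t: 29.88
ee_pos: [517.0, 415.3, 61.5]
orientation: [-3.14, -0.079, -0.001]
ft_force: [0.1, -0.1, 2.1]
width: 49.2
grasp_force: 30.0
```

{"name": "step_arm", "arguments": {"plan": [[-1, 0, 0, -0.2, 0, 0, 0], [-1, 0, 0, -0.6, 0, 0, 0], [-1, 0, 0, -0.9, 0, 0, 0], [-1, 0, 0, -0.9, 0, 0, 0], [-1, 0, 0, -0.9, 0, 0, 0], [-1, 0, 0, -0.5, 0, 0, 0], [-1, 0, 0, -0.2, 0, 0, 0], [-1, -0.02, 0.4, 0, 0, 0, 0], [-1, -0.04, 0.7, 0, 0, 0, 0], [-1, -0.05, 0.9, 0, 0, 0, 0], [-1, -0.05, 0.9, 0, 0, 0, 0], [-1, -0.05, 0.9, 0, 0, 0, 0], [-1, -0.05, 0.9, 0, 0, 0, 0], [-1, -0.05, 0.9, 0, 0, 0, 0], [-1, -0.05, 0.9, 0, 0, 0, 0], [-1, -0.05, 0.9, 0, 0, 0, 0], [-1, -0.05, 0.9, 0, 0, 0, 0], [-1, -0.05, 0.9, 0, 0, 0, 0], [-1, -0.05, 0.9, 0, 0, 0, 0], [-1, -0.05, 0.9, 0, 0, 0, 0]]}}

```text
t: 32.38
ee_pos: [511.6, -137.6, 269.4]
orientation: [-3.14, -0.078, 0.005]
ft_force: [0.8, -0.2, -2.8]
width: 49.8
grasp_force: 30.0
```

{"name": "step_arm", "arguments": {"plan": [[-1, -0.03, 0.9, 0, 0, 0, 0], [-1, 0.2, 0.9, 0, 0, 0, 0], [-1, 0.4, 0.6, 0, 0, 0, 0], [-1, 0.5, 0.4, 0, 0, 0, 0], [-1, 0.4, 0.2, 0, 0, 0, 0], [-1, 0.3, 0, 0, 0, 0, 0], [-1, 0, 0, 0, 0, 0, 0], [-1, 0, 0, 0, 0, 0, 0]]}}

```text
t: 33.38
ee_pos: [608.8, -280.5, 270.6]
orientation: [-3.14, -0.079, 0.002]
ft_force: [-0.6, 0.6, -2.6]
width: 49.3
grasp_force: 30.0
```

```bash
python3 - <<'E'
from h import *
st(); to((613.5,-300.5,61.5),-1.52)
E
```

```text
{'t': 33.375, 'qpos': [-0.449, 0.445, 1.479, -0.0, 1.219, 1.071], 'ee_pos': [608.758, -280.511, 270.612], 'orientation': [-3.14, -0.079, 0.002], 'ft_force': [-0.576, 0.569, -2.552], 'width': 49.347, 'grasp_force': 29.997}
shift units [0.08 0.41 4.18] turn units [-0.01  0.01 -0.  ] yaw now -1.52
```

The gripper body stays about 20 mm clear of the cover, so I'll lower straight down at y≈−303.

{"name": "step_arm", "arguments": {"plan": [[-1, 0.08, 0.45, 0, 0, 0, 0], [-1, 0, 0, 0.3, 0, 0, 0], [-1, 0, 0, 0.6, 0, 0, 0], [-1, 0, 0, 0.7, 0, 0, 0], [-1, 0, 0, 0.7, 0, 0, 0], [-1, 0, 0, 0.7, 0, 0, 0], [-1, 0, 0, 0.5, 0, 0, 0], [-1, 0, 0, 0.3, 0, 0, 0], [-1, 0, 0, 0.2, 0, 0, 0], [-1, 0, 0, 0.08, 0, 0, 0], [-1, 0, 0, 0.05, 0, 0, 0], [-1, 0, 0, 0, 0, 0, 0], [-1, 0, 0, 0, 0, 0, 0]]}}

```text
t: 35.0
ee_pos: [615.2, -303.5, 65.3]
orientation: [3.14, 0.079, 0.001]
ft_force: [0.6, -0.1, -2.3]
width: 49.5
grasp_force: 30.0
```

{"name": "step_arm", "arguments": {"plan": [[-1, -0.03, 0, 0.04, 0, 0, 0], [-1, 0, 0, 0.03, 0, 0, 0], [-1, 0, 0, 0, 0, 0, 0], [-1, 0, 0, 0.02, 0, 0, 0], [-1, 0, 0, 0, 0, 0, 0]]}}

```text
t: 35.62
ee_pos: [613.7, -303.4, 61.4]
orientation: [3.14, 0.079, 0.001]
ft_force: [-2.1, 2.8, 9.3]
width: 49.5
grasp_force: 30.0
```

{"name": "step_arm", "arguments": {"plan": [[0.4, 0, 0, 0, 0, 0, 0], [1, 0, 0, 0, 0, 0, 0], [1, 0, 0, 0, 0, 0, 0], [1, 0, 0, -0.1, 0, 0, 0], [1, 0, 0, -0.5, 0, 0, 0], [1, 0, 0, -0.8, 0, 0, 0], [1, 0, 0, -0.9, 0, 0, 0], [1, 0, 0, -0.9, 0, 0, 0], [1, 0, 0, -0.6, 0, 0, 0], [1, -0.5, 0, 0, 0, 0, 0], [1, -0.9, 0, 0, 0, 0, 0], [1, -0.9, -0.4, 0, 0, 0, 0], [1, -0.5, -0.4, 0, 0, 0, 0], [1, 0, 0, 0, 0, 0, 0], [1, 0, 0, 0, 0, 0, 0]]}}

```text
t: 37.5
ee_pos: [472.6, -271.1, 250.8]
orientation: [3.14, 0.079, 0.002]
ft_force: [0.9, 0.5, 0.1]
width: 87.6
grasp_force: 0.0
```

```bash
python3 - <<'E'
from h import *
st()
im=grab('wrist'); save(im,'w6.png'); s=grab('scene')
a=np.hstack([im['pixels'][:300,:,::-1][:, :],]) 
b=cv2.resize(s['pixels'][190:310,130:430,::-1],(640,256),interpolation=cv2.INTER_CUBIC)
cv2.imwrite('pics/f.png',np.vstack([a,b]))
C=cloud(im)
for n,x,y,z0,z1 in(('jar',613,-303,76,90),('cover',610,-161,128,142),('knob',610,-161,150,165),('washcap',606,-22,125,155)):
    p=C[(abs(C[...,0]-x)<45)&(abs(C[...,1]-y)<45)&(C[...,2]>z0)&(C[...,2]<z1)]
    if len(p): print(n,len(p),((p.min(0)+p.max(0))/2).round(1),np.ptp(p,axis=0).round(1))
# cover tilt
p=C[(np.hypot(C[...,0]-610,C[...,1]+161)<32)&(C[...,2]>125)&(C[...,2]<145)]
A=np.c_[p[:,:2]-[610,-161],np.ones(len(p))]; print('plane',np.linalg.lstsq(A,p[:,2],rcond=None)[0])
E
```

```text
{'t': 37.5, 'qpos': [-0.543, 0.272, 1.784, -0.0, 1.085, 0.978], 'ee_pos': [472.581, -271.091, 250.85], 'orientation': [3.14, 0.079, 0.002], 'ft_force': [0.922, 0.505, 0.125], 'width': 87.615, 'grasp_force': 0.0}
jar 3816 [ 611.3 -303.1   80.7] [49.9 51.8  9.4]
cover 5182 [ 593.9 -161.9  135. ] [43.  67.6 13.8]
knob 377 [ 605.8 -162.4  154.7] [ 8.8 16.7  9.4]
plane [ 1.53206307e-02 -1.85502104e-03  1.35825076e+02]
```

View pics/f.png

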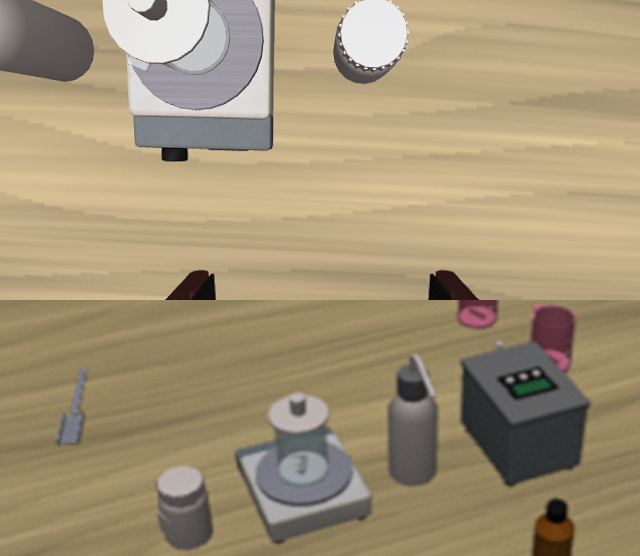

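The jar, the beaker with its level cover (plate top at 135.8 mm), and the wash bottle all stand upright in line with the pump. Positions are within tolerance: jar at (611,−303), beaker at (610,−161), wash bottle at (606,−23). Handing in.

```bash
python3 -c "
from h import *
print(ctrl.close_job())"
```

```text
the job is handed in; nothing more can be done
None
```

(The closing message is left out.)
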